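# Fit the missing fuse and snap the pole covers shut

## Robot

A 7-joint arm with a two-finger parallel gripper is mounted at the origin on the work surface. World frame = base frame: x ahead of the robot, y to its left, z up, the work surface at z = 0. Lengths are in m, angles in degrees, forces in N, time in s.
With the tool pointing down it reaches from about 0.425 to 0.875 m from the base axis. Payload 4.7 kg.
Tool frame: the origin (TCP) lies midway between the tips of the shut fingers; the grasp point (between the pads) lies env.grip_point_offset behind it (env.grip_point_offset is the distance from the TCP to the grasp point, in m); z points along the fingers, y is the line along which they close (so a half turn about z gives the same grasp; the last joint's range is limited). The gripper opens to 87 mm and grips with 3 to 60 N. Pads are 19 mm wide; open, the fingers measure 117 mm over their backs; the gripper's body (75 mm by 190 mm) begins 51 mm behind the grasp point.
Start: joints at [65.609, 18.392, -4.016, 83.108, 1.295, 78.541, -3.26], TCP at [0.277, -0.588, 0.223] pointing down, gripper open.
Joint ranges: [-163.93, 163.93], [-17.29, 119.83], [-79.2, 71.16], [3.27, 140.29], [-89.18, 269.18], [5.43, 117.66], [-154.24, 154.24]. Speed limits (degrees/s): [147.25, 147.25, 180, 180, 180, 180, 180].

## Interface

Orientations are given as [roll, pitch, yaw] about the fixed x, y, z axes, in that order (R = Rz(yaw) Ry(pitch) Rx(roll)).
In Python, from cell import env gives the robot as it stands.
- The arm moves only by the shell command python3 -m creep 'ROWS' [FORCE]. ROWS is a JSON object of lists of equal length, an entry for each row: "translation": the shift along the tool's x, y, z in units of 0.08 m (1.0 is 0.08 m), a list of three; "turn": the turn, a rotation vector about the tool's x, y, z in units of 180 degrees (1.0 is 180 degrees), a list of three; "grip": the opening, from 0 (shut) to 1 (fully open). In form: {"translation": [[x, y, z], ...], "turn": [[ax, ay, az], ...], "grip": [grip, ...]}. A call has 1 to 5 rows; each row shifts and turns the commanded pose from where the row before left it, along the tool's axes as they then stand; what a row does not reach is not made up. A row lasts 1/8 s, in which the tool goes at most 62.5 mm and 10.7 degrees, less where a joint would pass 70% of its speed; a pose out of reach is approached as far as the arm can. A call with a number of a shift or a turn outside -1 to 1 is refused whole. A call with a gripper value outside its range is refused whole. The fingers move at their own pace and stop on an object; FORCE is the grip in N (left out, the last holds). Time passes only in rows, so rows that do not move let the fingers close. It gives the time, the measured TCP pose, the force, the opening and the grip force at its end, in the units of the state.
- env.get_obs(): the state, without advancing time (a new reading comes with each control period).
- env.read_camera(name): name is "scene" or "side" or "wrist"; returns a dict with "frame" (400x640x3 uint8, red, green, blue), "z_map" (400x640 float32, m along the optical axis (not along the pixel's ray), 0 where there is no reading), "K" (3x3 intrinsics, pixels), "D" ([k1, k2, p1, p2, k3] as OpenCV has them; the pictures are not rectified), "rvec" (rotation vector, rad) and "tvec" (3), from world to camera coordinates, as OpenCV has them. Camera axes: x right, y down, z forward; pixel columns grow to the right and rows downward; lengths in m; the calibration is good to about 2 mm. A picture is of the moment at which its call begins.
- env.sign_off(): hands the job in; it is judged then, once.
The state is a dict: "time_s": time; "qpos": joint angles; "joint_velocities": joint speeds; "effort": joint torques, N m; "tool_pos": TCP position; "tool_rot": TCP orientation; "force": force on the tool from outside, world axes, zero at the start; "wrist_torque": the same for the moment, N m; "grip_width": finger opening in m; "grasp_force": force on a finger pad.
Only numpy, scipy, OpenCV 4.12 (cv2) and the standard library are available. Lean on these libraries where they do the work, as an engineer would, in place of code of your own. Each camera call takes 0.05 s, during which the arm holds its last target. There are 200 camera calls.

## Task

Complete the three-pole fuse base: take the white spare fuse out of the wooden rack and seat it fully home, lying flat, with both blades in the copper jaws of the empty pole; then press down both covers that stand open until their latches snap and hold them shut by themselves, so that all three covers are closed. The clear covers crack if pressed much harder than the latch needs, so press gently (well below 60 N); leave the cover that is already shut closed, and do not shift the other things on the bench.

Things in the scene. Friction and masses are not known exactly. Their poses are not given: they have to be found in the camera images.
- pole_empty: Empty pole of the 3-pole fuse base, cover flung open. Dark grey, 130 mm long (x), 44 wide (y); origin: centre of its underside, 3 mm above the bench; +x to the hinge end, away from the robot. Base slab to z = 14; terminal towers at both ends (|x| 44-64, full width) up to z = 72; sides open between them. The poles stand 86 mm apart side by side, in any order, same yaw.
- pole_empty_seat (a point): Where the centre of a seated fuse lies: x = 0, y = 0, z = 40 mm of the empty pole; axes as the pole's. Jaws at |x| 29.5-39.5 mm: slots 9 mm wide along x, flared mouths 54, floors 32.5 mm above the pole's underside. Home: fuse lies along x, 36 mm sides upright, blades on both floors. Play 3.5 mm in x, 1.5 in y. The towers leave room only for a gripper coming from nearly straight above.
- pole_ajar: The same kind of pole, with its fuse in it (fixed, top at z = 58 mm), its cover standing a little open, not latched.
- pole_shut: The same kind of pole, with its fuse, its cover already latched shut: leave it so.
- spare_fuse: White square fuse, red band, about 160 g. Origin at its centre. Body 52 mm long (z), 30 thick (y), 36 wide (x); on each end a flat tin blade 13 long, 6 thick (y), 15 wide (x); 78 overall; ends and opposite sides alike. Starts standing (z up) in the rack, body on the rack top, centre 60 mm above the bench. Tip it over, lay it on the bench, take it again from above.
- rack: Wooden rack fixed to the bench, 80 mm (x) by 140 (y), 34 high; origin: centre of its underside. Slots 17.5 (x) by 8.5 mm, 16 deep, at y = -46, 0, 46 mm; the spare stands in the middle one, its x and y axes along the rack's; the others are empty. The bench is clear for 0.2 m from the rack's centre towards the robot.
- pole_empty_cover (a joint): Angle of the empty pole's clear cover (rad): 0 shut and latched, grows as it opens (stop 2.05); starts at 1.65-2.0, leaning back. A stiff hinge (0.06 N m) keeps it where it is left. Lowered without snapping it rests on the latch at about 0.08; about 10 N straight down near the lip snaps it over the catch (at about 0.04) to 0, where it stays; about 12 N up at the lip would reopen it.
- pole_ajar_cover (a joint): The same for the loaded pole whose cover is ajar; starts at 0.12-0.35.
- pole_shut_cover (a joint): The same for the pole that is shut; starts at 0.
- pole_empty_cover_hinge (a point): On the hinge axis (along the pole's y) of the empty pole's cover, mid-width: x = 60, z = 74 mm in the pole's frame; turns with the cover. The cover is 49 mm wide, 3 thick, 135 long from the hinge, with side skirts 10 mm deep, then an orange lip to 147 mm; an orange latch tongue hangs 22 mm down at 133 mm. Its closed top is 80 mm above the bench.
- pole_empty_cover_lip (a point): Upper face of the orange finger lip of that cover, 140 mm from the hinge; moves with the cover.
- pole_ajar_cover_hinge (a point): The same hinge point of the ajar cover (same cover).
- pole_ajar_cover_lip (a point): The same lip point of the ajar cover.
- plate: Steel mounting plate under the three poles, 200 mm (x) by 270 mm (y), 3 mm thick, fixed; origin at the centre of its underside.
- burnt_fuse: The burnt-out fuse, dark brown, otherwise the same size, lying on the bench (long axis x); origin at its centre. Leave it.
- cutters: Side cutters with orange handles, 140 mm long, lying; origin under the joint.
- screwdriver: Screwdriver with a red handle, 200 mm long, lying along its x.
- drill_jig: Small wooden block with a steel bracket, 115 x 50 x 50 mm, origin under its centre.
- multimeter: Yellow multimeter lying on its back, 170 x 82 x 40 mm, origin under its centre.
There are look-alikes about, which are no part of the job. What is meant by the spare_fuse is not blue, and is the larger of those in its own colour. What is shaped like the pole_empty but purple is not meant.

How it is judged (in metres and radians):
On the way:
1. the spare fuse lies home in the jaws of the empty pole (x of spare_fuse in the frame of pole_empty between -0.006 and 0.006 m and y of spare_fuse in the frame of pole_empty between -0.004 and 0.004 m and z of spare_fuse in the frame of pole_empty between 0.036 and 0.0435 m and angle between the z axis of spare_fuse and the x axis of pole_empty, either way round below 0.1 rad), for 0.2 s.
At the end, for the whole second after the job is handed in: The spare fuse lies home in the jaws of the formerly empty pole (centre within 6 mm along and 4 mm across the pole, 36 to 43.5 mm above the pole's underside, in line with the pole within 0.1 rad), at rest, and all three covers are latched shut (angles below 0.03 rad) (all of step 1 and value of joint each of pole_empty_cover, pole_ajar_cover, pole_shut_cover below 0.03 rad and linear speed of spare_fuse below 0.02 m/s); the robot touches nothing.
It fails at once if the cover that was already shut comes open (over 0.05 rad) (value of joint pole_shut_cover above 0.05 rad).
It fails at once if the robot presses on a pole or its cover with more than 60 N (contact force between any of the fingers, the arm and pole_empty above 60 N or contact force between any of the fingers, the arm and pole_ajar above 60 N or contact force between any of the fingers, the arm and pole_shut above 60 N).
It fails at once if another thing on the bench is shifted by more than 30 mm (distance of any of burnt_fuse, cutters, screwdriver, drill_jig, multimeter from where it was at the start of the episode above 0.03 m).
It also fails if it takes over 72 s, if anything falls off the work surface, if the arm or the gripper's body presses on something with over 40 N, if the wrist force passes 120 N, or if a joint passes its speed limit or range.

## Working session

There is one attempt and no reset: what is moved stays moved. The work goes in short steps, Python scripts to look and compute and a shell command to move; the robot and the scene stay as the last step left them, time stands still between calls to the robot, and variables do not carry over. Pictures are saved under pics/ and viewed, at most 10 in all, crops included, and the job is handed in when it is done.

```bash
mkdir -p pics; ls
cat > h.py <<'E'
import numpy as np, cv2
from cell import env
from scipy.spatial.transform import Rotation as Ro
def cam(n):
    c=env.read_camera(n); c={k:np.asarray(v) for k,v in c.items()}
    c['R']=cv2.Rodrigues(c['rvec'].astype(float))[0]; c['t']=c['tvec'].astype(float).ravel(); return c
def save(c,n,crop=None,s=1):
    im=c['frame'][...,::-1]
    if crop: im=im[crop[1]:crop[3],crop[0]:crop[2]]
    cv2.imwrite('pics/'+n,cv2.resize(im,None,fx=s,fy=s,interpolation=cv2.INTER_CUBIC))
def cloud(c):
    h,w=c['z_map'].shape; u,v=np.meshgrid(np.arange(w),np.arange(h))
    p=cv2.undistortPoints(np.stack([u,v],-1).reshape(-1,1,2).astype(float),c['K'],c['D']).reshape(h,w,2)
    z=c['z_map'][...,None]; P=np.concatenate([p*z,z],-1)
    W=(P-c['t'])@c['R']; W[c['z_map']==0]=np.nan; return W
def ray(c,u,v,h):
    p=cv2.undistortPoints(np.array([[[u,v]]],float),c['K'],c['D']).ravel()
    o=-c['R'].T@c['t']; d=c['R'].T@np.array([*p,1]); return o+d*(h-o[2])/d[2]
def st():
    o=env.get_obs(); print({k:np.round(o[k],4).tolist() for k in('time_s','tool_pos','tool_rot','qpos','force','grip_width','grasp_force')})
    return o
E
python3 - <<'E'
from h import *
o=st(); print(env.grip_point_offset)
for n in('scene','side'):
    c=cam(n); save(c,n+'0.png'); np.savez('c_'+n,**c); print(n,(-c['R'].T@c['t']).round(3))
E
```

```text
pics
{'time_s': 0.0, 'tool_pos': [0.2765, -0.5877, 0.2214], 'tool_rot': [-179.8888, 0.0057, 25.2021], 'qpos': [65.6092, 18.4425, -4.0164, 83.1737, 1.2954, 78.5403, -3.2594], 'force': [0.2954, -0.2235, 0.4954], 'grip_width': 0.087, 'grasp_force': 0.0}
0.0187
scene [ 0.965 -0.714  1.133]
side [ 1.358 -0.814  0.802]
```

View pics/scene0.png

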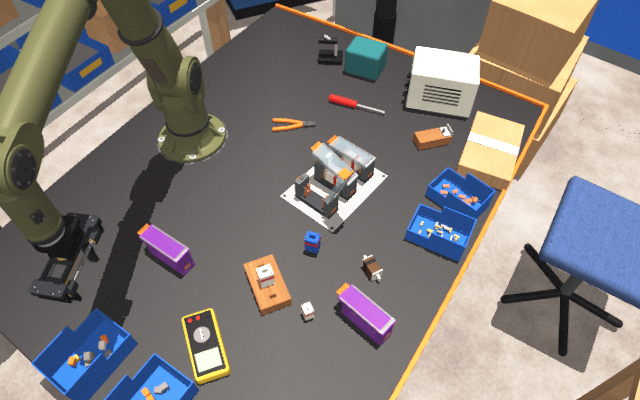

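View pics/side0.png

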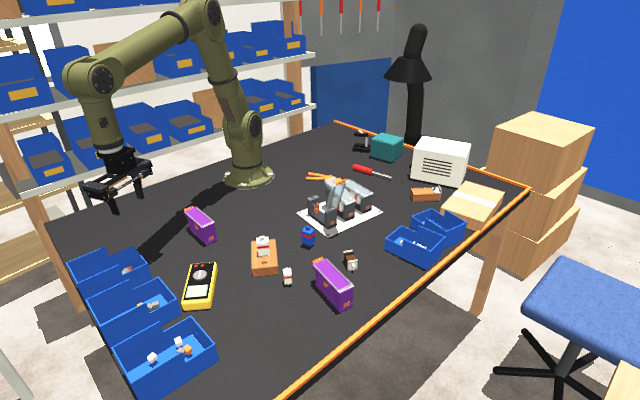

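The scene view shows the white candidates: one in the rack at (265,272), and a smaller one at (307,311). The blue one at (312,241) is excluded by colour. The rack fuse fits because it is the larger white one and stands in the middle slot. The grey poles are at about (318,197), (335,168) and (353,153). The purple pole-like things at (165,250) and (366,313) are look-alikes. Next I confirm this in a crop and measure.

Run:
```python
from h import *
c=dict(np.load('c_scene.npz')); W=cloud(c)
im=c['frame'][...,::-1]
a=cv2.resize(im[120:235,270:400],None,fx=5,fy=5,interpolation=cv2.INTER_CUBIC)
cv2.imwrite('pics/cropA.png',a)
b=cv2.resize(im[225:345,235:395],None,fx=5,fy=5,interpolation=cv2.INTER_CUBIC); cv2.imwrite('pics/cropB.png',b)
for n,(u,v) in dict(fuse=(265,268),small=(307,308),rackcorner=(255,290),plateL=(287,194),plateB=(335,226),plateR=(383,178),plate4=(325,142)).items(): print(n,W[v,u].round(3))
hsv=cv2.cvtColor(im,cv2.COLOR_BGR2HSV)
z=W[...,2]; box=np.zeros(z.shape,bool); box[250:315,240:295]=1
r=box&(abs(z-.034)<.006)
P=W[r][:,:2].astype(np.float32); print('rack',len(P),cv2.minAreaRect(P))
f=box&(z>.06); print('fuse>60', f.sum(), np.nanmax(z[box]), cv2.minAreaRect(W[f][:,:2].astype(np.float32)))
f=box&(abs(z-.086)<.005); print('top', f.sum(), cv2.minAreaRect(W[f][:,:2].astype(np.float32)))
box[:]=0; box[125:235,275:395]=1
p=box&(abs(z-.003)<.01)&(hsv[...,1]<50)&(hsv[...,2]>140)
p=cv2.morphologyEx(p.astype(np.uint8),cv2.MORPH_OPEN,np.ones((2,2)))>0
P=W[p][:,:2].astype(np.float32);print('plate',len(P),cv2.minAreaRect(P))
for h in(.05,.07,.08,.09,.1,.12,.15,.2):
    q=box&(abs(z-h)<.005); print(h,q.sum(), np.nanmean(W[q],0).round(3) if q.any() else '')
```

```text
fuse [ 0.537 -0.3    0.101]
small [ 0.67  -0.316  0.06 ]
rackcorner [ 0.526 -0.337  0.033]
plateL [ 0.401 -0.023  0.001]
plateB [ 0.583 -0.046  0.007]
plateR [ 0.61   0.188 -0.   ]
plate4 [0.38  0.218 0.002]
rack 1195 ((0.5344505310058594, -0.3011023998260498), (0.07862576842308044, 0.14393304288387299), 55.822837829589844)
fuse>60 245 0.10238990771482906 ((0.5348748564720154, -0.30265775322914124), (0.036601804196834564, 0.03468024730682373), 55.55772399902344)
top 146 ((0.5344151258468628, -0.3021226227283478), (0.036586422473192215, 0.033664897084236145), 57.60154724121094)
plate 1757 ((0.506584107875824, 0.07763076573610306), (0.2721344530582428, 0.197087824344635), 82.24906921386719)
0.05 224 [0.509 0.062 0.05 ]
0.07 214 [0.512 0.043 0.07 ]
0.08 805 [0.504 0.128 0.081]
0.09 187 [0.52  0.109 0.088]
0.1 196 [0.51  0.069 0.1  ]
0.12 174 [0.463 0.073 0.12 ]
0.15 14 [ 0.572 -0.034  0.149]
0.2 33 [ 0.59  -0.025  0.199]
```

View pics/cropA.png

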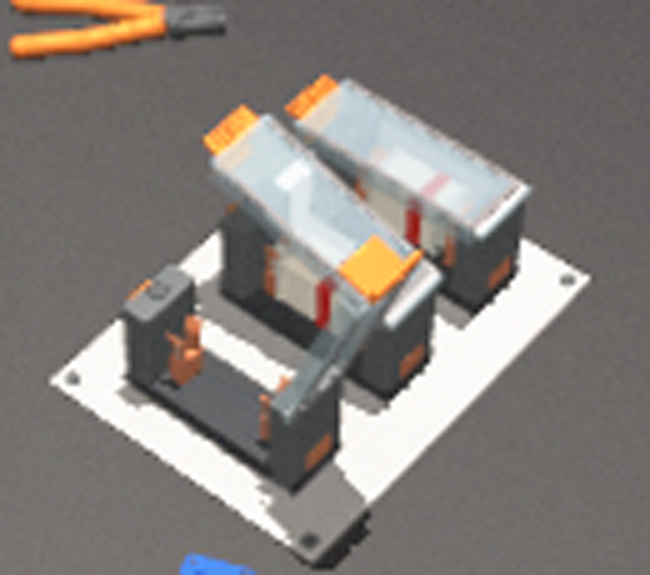

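View pics/cropB.png

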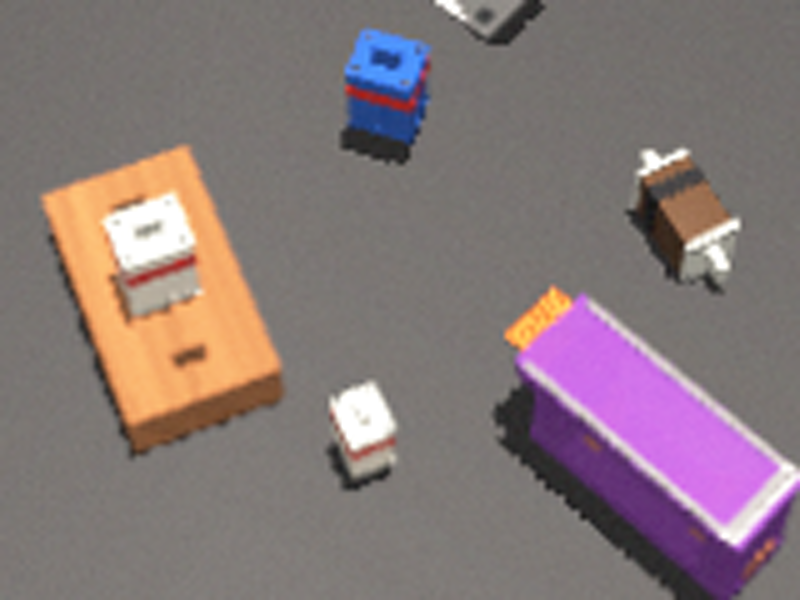

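The crop confirms it: the larger white fuse with a red band, (150,240) in crop B, stands in the rack's middle slot. The white one at (365,420) is smaller. The poles run in order of y as empty (cover flung back), ajar (middle), shut (far). Next I refine the poles in the plate frame.

Run:
```python
from h import *
c=dict(np.load('c_scene.npz')); W=cloud(c); s=dict(np.load('c_side.npz')); W2=cloud(s)
a=np.radians(-7.75); Rz=np.array([[np.cos(a),-np.sin(a)],[np.sin(a),np.cos(a)]]); C=np.array([.5066,.0776])
print('empty c',C+Rz@[0,-.086])
for nm,V,cc in(('scene',W,c),('side',W2,s)):
    P=V.reshape(-1,3); col=cc['frame'].reshape(-1,3).astype(int)
    L=np.c_[(P[:,:2]-C)@Rz,P[:,2]]
    ins=(abs(L[:,0])<.16)&(abs(L[:,1])<.16)&(L[:,2]>-.01)&(L[:,2]<.26)
    L=L[ins]; col=col[ins]
    # empty near tower top
    t=(abs(L[:,2]-.075)<.005)&(L[:,1]<-.055)&(L[:,0]<0); print(nm,'tower top',t.sum(), np.percentile(L[t],[3,50,97],axis=0).round(4).tolist() if t.sum()>3 else '')
    o=(col[:,0]>200)&(col[:,1]>110)&(col[:,1]<190)&(col[:,2]<80)
    for n,lo,hi in(('empty',-.13,-.045),('ajar',-.045,.042),('shut',.042,.14)):
        q=o&(L[:,1]>lo)&(L[:,1]<hi)&(L[:,2]>.075)
        print(n,'lip',q.sum(),np.percentile(L[q],[5,50,95],axis=0).round(3).tolist() if q.sum()>3 else '')
# nearby obstacles on the laying-down spot
P=W.reshape(-1,3); m=(P[:,2]>.015)&(P[:,2]<.15)
r=np.linalg.norm(P[:,:2]-[.404,-.227],axis=1); print('points within .1 of laying spot',(m&(r<.09)).sum(), (m&(r<.13)).sum())
print('purple',W[250,165].round(3),W[235,145].round(3),W[265,185].round(3),'blue',W[238,312].round(3),'burnt',W[266,372].round(3))
```

```text
empty c [ 0.49500282 -0.00761447]
scene tower top 96 [[-0.0663, -0.1098, 0.0707], [-0.0545, -0.0875, 0.0764], [-0.0454, -0.0668, 0.0797]]
empty lip 12 [[0.095, -0.101, 0.205], [0.108, -0.086, 0.217], [0.109, -0.071, 0.219]]
ajar lip 17 [[-0.082, -0.012, 0.126], [-0.077, -0.0, 0.128], [-0.073, 0.009, 0.132]]
shut lip 26 [[-0.091, 0.07, 0.078], [-0.087, 0.085, 0.084], [-0.081, 0.099, 0.088]]
side tower top 37 [[-0.0634, -0.1079, 0.0707], [-0.0528, -0.0885, 0.0728], [-0.0429, -0.0671, 0.0769]]
empty lip 10 [[0.105, -0.101, 0.207], [0.109, -0.083, 0.211], [0.111, -0.07, 0.215]]
ajar lip 1 
shut lip 2 
points within .1 of laying spot 67 365
purple [ 0.282 -0.392  0.082] [ 0.203 -0.387  0.079] [ 0.33  -0.382  0.037] blue [ 0.571 -0.144  0.062] burnt [ 0.74  -0.119  0.037]
```

```bash
cat > go.py <<'E'
# usage: go.py x y z roll pitch yaw  -> total units left to go (tool axes now; turn as rotvec)
import sys; from h import *
o=st(); t=np.array(list(map(float,sys.argv[1:])))
R=Ro.from_euler('xyz',o['tool_rot'],degrees=True); G=Ro.from_euler('xyz',t[3:],degrees=True)
d=t[:3]-o['tool_pos']
print('turn',((R.inv()*G).as_rotvec()/np.pi).round(4),'shift before turn',(R.inv().apply(d)/.08).round(3),'shift after turn',(G.inv().apply(d)/.08).round(3))
E
python3 -m creep '{"translation":[[0,0,-0.1],[0,0,-0.1],[0,0,0],[0,0,0]],"turn":[[0,0,0.046],[0,0,0.046],[0,0,0.046],[0,0,0.046]],"grip":[0,0,0,0]}'
python3 -m creep '{"translation":[[0.41,-0.53,-0.07],[0.41,-0.53,-0.07],[0.41,-0.53,0],[0.41,-0.53,0],[0.41,-0.53,0]],"turn":[[0,0,0],[0,0,0],[0,0,0],[0,0,0],[0,0,0]],"grip":[0,0,0,0,0]}'
python3 -m creep '{"translation":[[-0.12,-0.6,0],[-0.12,-0.6,0],[-0.12,-0.6,0.0],[-0.12,-0.6,0],[-0.12,-0.6,0]],"turn":[[0,0,0],[0,0,0],[0,0,0],[0,0,0],[0,0,0]],"grip":[0,0,0,0,0]}'
python3 go.py .437 .087 .17 180 0 -7.75
```

```text
time_s: 0.6
tool_pos: [0.2766, -0.5879, 0.2381]
tool_rot: [-180.0, 0.0, -8.2]
force: [0.6, -0.2, -0.1]
grip_width: 0.0549
grasp_force: 0.0
time_s: 1.23
tool_pos: [0.4692, -0.3993, 0.2493]
tool_rot: [-180.0, 0.0, -7.9]
force: [0.8, -0.6, -0.2]
grip_width: 0.0055
grasp_force: 0.0
time_s: 1.85
tool_pos: [0.4534, -0.1548, 0.2494]
tool_rot: [180.0, 0.0, -7.9]
force: [0.0, 0.4, 0.1]
grip_width: 0.0003
grasp_force: 0.0
{'time_s': 1.85, 'tool_pos': [0.4534, -0.1548, 0.2494], 'tool_rot': [179.9956, 0.024, -7.9185], 'qpos': [34.4237, -2.5582, -18.0744, 103.5455, -0.8005, 78.9107, -81.3981], 'force': [0.0442, 0.4443, 0.1158], 'grip_width': 0.0003, 'grasp_force': 0.0}
turn [ 0.      0.0001 -0.0009] shift before turn [-0.619 -2.965  0.993] shift after turn [-0.611 -2.967  0.992]
```

```bash
python3 -m creep '{"translation":[[-0.12,-0.6,0.1],[-0.12,-0.6,0.1],[-0.12,-0.6,0.2],[-0.12,-0.6,0.3],[-0.12,-0.57,0.3]],"turn":[[0,0,0],[0,0,0],[0,0,0],[0,0,0],[0,0,0]],"grip":[0,0,0,0,0]}'
python3 -m creep '{"translation":[[0,0,0.1],[0,0,0.15],[0,0,0.15],[0,0,0.15],[0,0,0.1]],"turn":[[0,0,0],[0,0,0],[0,0,0],[0,0,0],[0,0,0]],"grip":[0,0,0,0,0]}'
python3 go.py .437 .087 .095 180 0 -7.75
```

```text
time_s: 2.48
tool_pos: [0.4387, 0.087, 0.169]
tool_rot: [180.0, -0.0, -7.9]
force: [0.6, 1.4, -0.0]
grip_width: 0.0002
grasp_force: 0.0
time_s: 3.1
tool_pos: [0.4389, 0.0849, 0.1168]
tool_rot: [180.0, 0.0, -8.0]
force: [-0.9, 0.5, -1.2]
grip_width: 0.0006
grasp_force: 0.0
{'time_s': 3.1, 'tool_pos': [0.4389, 0.0849, 0.1168], 'tool_rot': [179.9908, 0.044, -7.9831], 'qpos': [21.4089, -0.2987, -35.2952, 117.1026, -0.2022, 63.1855, -111.7777], 'force': [-0.8606, 0.5287, -1.1857], 'grip_width': 0.0006, 'grasp_force': 0.0}
turn [ 0.0001  0.0002 -0.0013] shift before turn [-0.027 -0.023  0.273] shift after turn [-0.027 -0.023  0.273]
```

Now down onto the latch. It should rest at about z ≈ 0.090.

```bash
python3 -m creep '{"translation":[[0,0,0.1],[0,0,0.08],[0,0,0.05],[0,0,0.02]],"turn":[[0,0,0],[0,0,0],[0,0,0],[0,0,0]],"grip":[0,0,0,0]}'
python3 -m creep '{"translation":[[0,0,0.03],[0,0,0]],"turn":[[0,0,0],[0,0,0]],"grip":[0,0]}'
python3 -m creep '{"translation":[[0,0,0.03],[0,0,0]],"turn":[[0,0,0],[0,0,0]],"grip":[0,0]}'
python3 -m creep '{"translation":[[0,0,0.03],[0,0,0]],"turn":[[0,0,0],[0,0,0]],"grip":[0,0]}'
```

```text
time_s: 3.6
tool_pos: [0.4391, 0.0855, 0.0976]
tool_rot: [180.0, 0.0, -7.9]
force: [0.0, -0.6, -0.5]
grip_width: 0.0006
grasp_force: 0.0
time_s: 3.85
tool_pos: [0.4391, 0.0855, 0.0953]
tool_rot: [180.0, 0.0, -7.9]
force: [0.4, -0.2, -0.2]
grip_width: -0.0
grasp_force: 0.0
time_s: 4.1
tool_pos: [0.439, 0.0854, 0.0928]
tool_rot: [180.0, 0.0, -7.9]
force: [-0.0, 1.0, -0.6]
grip_width: 0.0004
grasp_force: 0.0
time_s: 4.35
tool_pos: [0.4392, 0.0855, 0.0905]
tool_rot: [-180.0, -0.0, -7.9]
force: [0.6, 0.5, -0.3]
grip_width: 0.0005
grasp_force: 0.1
```

```bash
for i in 1; do
python3 -m creep '{"translation":[[0,0,0.03],[0,0,0]],"turn":[[0,0,0],[0,0,0]],"grip":[0,0]}'
python3 -m creep '{"translation":[[0,0,0.03],[0,0,0]],"turn":[[0,0,0],[0,0,0]],"grip":[0,0]}'
python3 -m creep '{"translation":[[0,0,0.02],[0,0,0]],"turn":[[0,0,0],[0,0,0]],"grip":[0,0]}'
python3 -m creep '{"translation":[[0,0,0.02],[0,0,0]],"turn":[[0,0,0],[0,0,0]],"grip":[0,0]}'
done | grep -E "tool_pos|force:"
```

```text
tool_pos: [0.4392, 0.0855, 0.089]
force: [-2.3, 0.2, 8.1]
grasp_force: 3.7
tool_pos: [0.4389, 0.0856, 0.086]
force: [-1.3, -1.2, 4.4]
grasp_force: 2.0
tool_pos: [0.4389, 0.0855, 0.0839]
force: [-0.7, 0.6, 1.4]
grasp_force: 0.7
tool_pos: [0.4391, 0.0854, 0.0822]
force: [0.7, 0.3, 0.6]
grasp_force: 0.0
```

```bash
python3 -m creep '{"translation":[[0,0,0.02],[0,0,0]],"turn":[[0,0,0],[0,0,0]],"grip":[0,0]}' | grep -E "tool_pos|force:"
python3 -m creep '{"translation":[[0,0,0.01],[0,0,0]],"turn":[[0,0,0],[0,0,0]],"grip":[0,0]}' | grep -E "tool_pos|force:"
python3 -m creep '{"translation":[[0,0,-0.3],[0,0,-0.5],[0,0,-0.5],[0,0,-0.5]],"turn":[[0,0,0],[0,0,0],[0,0,0],[0,0,0]],"grip":[0,0,1,1]}'
python3 - <<'E'
from h import *
a=np.radians(-7.75); Rz=np.array([[np.cos(a),-np.sin(a)],[np.sin(a),np.cos(a)]]); C=np.array([.5066,.0776])
for n in('side','scene'):
    c=cam(n); P=cloud(c).reshape(-1,3); L=np.c_[(P[:,:2]-C)@Rz,P[:,2]]
    for y in(0,.086):
        for x in(-.06,-.02,.02,.05):
            q=(abs(L[:,0]-x)<.012)&(abs(L[:,1]-y)<.017)&(L[:,2]>.065)&(L[:,2]<.16); print(n,y,x,q.sum(),np.nanmedian(L[q,2]).round(4) if q.any() else '')
E
```

```text
tool_pos: [0.439, 0.0854, 0.0807]
force: [-0.2, 0.2, -0.4]
grasp_force: 0.0
tool_pos: [0.4392, 0.0855, 0.0804]
force: [-0.9, -1.1, 3.3]
grasp_force: 1.8
time_s: 6.35
tool_pos: [0.439, 0.0855, 0.2253]
tool_rot: [180.0, -0.0, -7.9]
force: [0.9, -0.8, 0.9]
grip_width: 0.0133
grasp_force: 0.0
side 0 -0.06 12 0.078
side 0 -0.02 0 
side 0 0.02 26 0.0785
side 0 0.05 41 0.0782
side 0.086 -0.06 19 0.0777
side 0.086 -0.02 27 0.0784
side 0.086 0.02 29 0.0787
side 0.086 0.05 38 0.0781
scene 0 -0.06 74 0.0819
scene 0 -0.02 73 0.0823
scene 0 0.02 19 0.0818
scene 0 0.05 63 0.081
scene 0.086 -0.06 65 0.0824
scene 0.086 -0.02 68 0.0826
scene 0.086 0.02 74 0.0821
scene 0.086 0.05 86 0.0818
```

```bash
python3 -m creep '{"translation":[[0.14,0.58,-0.1],[0.14,0.58,-0.1],[0.14,0.58,-0.1],[0.14,0.58,-0.1],[0.14,0.58,-0.1]],"turn":[[0,0,0],[0,0,0],[0,0,0],[0,0,0],[0,0,0]],"grip":[1,1,1,1,1]}' >/dev/null
python3 -m creep '{"translation":[[0.14,0.58,-0.1],[0.14,0.58,-0.1],[0,0,0],[0,0,0],[0,0,0]],"turn":[[0,0,0],[0,0,0],[0,0,-0.055],[0,0,-0.055],[0,0,-0.055]],"grip":[1,1,1,1,1]}' >/dev/null
python3 -m creep '{"translation":[[0,0,0],[0,0,0],[0,0,0],[0,0,0],[0,0,0]],"turn":[[0,0,-0.055],[0,0,-0.055],[0,0,-0.055],[0,0,-0.024],[0,0,0]],"grip":[1,1,1,1,1]}'
python3 - <<'E'
from h import *
for f in(45,-45): print(f,(Ro.from_euler('xyz',[180,0,55.8],degrees=True)*Ro.from_euler('y',f,degrees=True)).as_euler('xyz',degrees=True).round(2))
E
python3 go.py .491 -.3655 .137 180 -45 55.8
```

```text
time_s: 8.32
tool_pos: [0.4718, -0.247, 0.2792]
tool_rot: [-179.9, 0.0, 55.7]
force: [0.1, 0.5, -0.1]
grip_width: 0.0871
grasp_force: 0.0
45 [180.  -45.   55.8]
-45 [180.   45.   55.8]
{'time_s': 8.325, 'tool_pos': [0.4718, -0.247, 0.2792], 'tool_rot': [-179.9419, 0.0114, 55.7482], 'qpos': [39.7546, 3.5134, -15.6607, 94.2709, 0.9573, 82.4061, -10.2574], 'force': [0.0616, 0.5191, -0.0734], 'grip_width': 0.0871, 'grasp_force': 0.0}
turn [-2.000e-04  2.501e-01 -4.000e-04] shift before turn [-1.089  1.034  1.777] shift after turn [-2.028  1.031  0.486]
```

```bash
python3 -m creep '{"translation":[[0,0,0],[0,0,0],[0,0,0],[0,0,0],[0,0,0]],"turn":[[0,0.05,0],[0,0.05,0],[0,0.05,0],[0,0.05,0],[0,0.05,0]],"grip":[1,1,1,1,1]}'
python3 -m creep '{"translation":[[-0.4,0.2,0.1],[-0.4,0.2,0.1],[-0.4,0.2,0.1],[-0.4,0.2,0.1],[-0.4,0.2,0.1]],"turn":[[0,0,0],[0,0,0],[0,0,0],[0,0,0],[0,0,0]],"grip":[1,1,1,1,1]}'
python3 go.py .539 -.2952 .052 180 -45 55.8
python3 - <<'E'
from h import *
c=cam('wrist'); save(c,'wrist1.png')
E
```

```text
time_s: 8.95
tool_pos: [0.4719, -0.2478, 0.2804]
tool_rot: [180.0, -45.2, 55.7]
force: [0.1, 0.9, -0.7]
grip_width: 0.0868
grasp_force: 0.0
time_s: 9.57
tool_pos: [0.4904, -0.3629, 0.1371]
tool_rot: [-179.8, -45.0, 55.6]
force: [-0.2, -0.2, 0.4]
grip_width: 0.0871
grasp_force: 0.0
{'time_s': 9.575, 'tool_pos': [0.4904, -0.3629, 0.1371], 'tool_rot': [-179.8483, -44.9743, 55.6043], 'qpos': [59.1819, 29.4725, -2.8563, 90.8097, -39.857, 82.497, 35.7866], 'force': [-0.1594, -0.1879, 0.3728], 'grip_width': 0.0871, 'grasp_force': 0.0}
turn [-0.0001  0.0001 -0.0008] shift before turn [-0.015  0.027  1.488] shift after turn [-0.016  0.027  1.488]
```

View pics/wrist1.png

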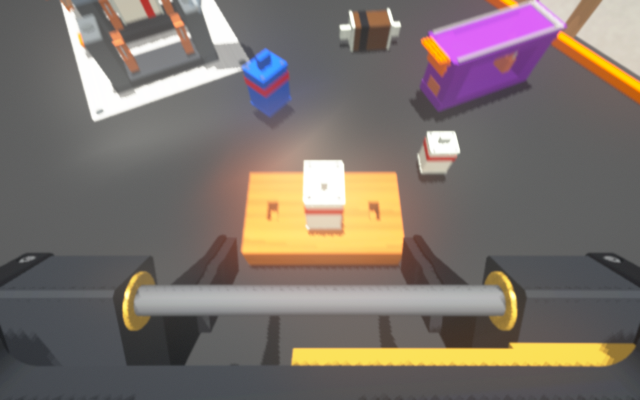

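The wrist view shows the spare fuse at (323,195), centred between the open fingers. I go in and grip.

```bash
python3 -m creep '{"translation":[[0,0.01,0.35],[0,0.01,0.35],[0,0,0.35],[0,0,0.28],[-0.01,0,0.15]],"turn":[[0,0,0],[0,0,0],[0,0,0],[0,0,0],[0,0,0]],"grip":[1,1,1,1,1]}'
python3 -m creep '{"translation":[[0,0,0],[0,0,0],[0,0,0],[0,0,0],[0,0,0]],"turn":[[0,0,0],[0,0,0],[0,0,0],[0,0,0],[0,0,0]],"grip":[0,0,0,0,0]}' 25
python3 -m creep '{"translation":[[0,0,0],[0,0,0],[0,0,0],[0,0,0]],"turn":[[0,0,0],[0,0,0],[0,0,0],[0,0,0]],"grip":[0,0,0,0]}' 25
```

```text
time_s: 10.25
tool_pos: [0.5387, -0.2927, 0.0537]
tool_rot: [-179.8, -45.0, 55.7]
force: [-0.5, 0.2, 0.5]
grip_width: 0.0868
grasp_force: 0.0
time_s: 10.88
tool_pos: [0.5385, -0.2946, 0.0546]
tool_rot: [180.0, -45.0, 55.8]
force: [-0.4, 0.3, 1.1]
grip_width: 0.0448
grasp_force: 0.0
time_s: 11.38
tool_pos: [0.5386, -0.2944, 0.0545]
tool_rot: [180.0, -45.0, 55.8]
force: [1.6, -0.2, -0.1]
grip_width: 0.0298
grasp_force: 25.0
```

```bash
python3 -m creep '{"translation":[[0.1,0,-0.1],[0.2,0,-0.2],[0.25,0,-0.25],[0.25,0,-0.25],[0.25,0,-0.25]],"turn":[[0,0,0],[0,0,0],[0,0,0],[0,0,0],[0,0,0]],"grip":[0,0,0,0,0]}'
python3 -m creep '{"translation":[[-0.055,-0.465,-0.055],[-0.055,-0.465,-0.055],[-0.055,-0.465,-0.055],[-0.055,-0.465,-0.055],[0,0,0]],"turn":[[0,0,0],[0,0,0],[0,0,0],[0,0,0],[0,-0.05,0]],"grip":[0,0,0,0,0]}'
python3 -m creep '{"translation":[[0,0,0],[0,0,0],[0,0,0],[0,0,0],[0,0,0]],"turn":[[0,-0.05,0],[0,-0.05,0],[0,-0.05,0],[0,-0.05,0],[0,-0.05,0]],"grip":[0,0,0,0,0]}'
python3 -m creep '{"translation":[[0,0,0],[0,0,0],[0,0,0],[0,0,0],[0,0,0]],"turn":[[0,-0.05,0],[0,-0.05,0],[0,-0.05,0],[0,-0.05,0],[0,0,0]],"grip":[0,0,0,0,0]}'
python3 go.py .401 -.2316 .0105 180 45 55.8
```

```text
time_s: 12.0
tool_pos: [0.5386, -0.2943, 0.1762]
tool_rot: [179.9, -45.0, 55.9]
force: [0.3, -0.8, -2.0]
grip_width: 0.0301
grasp_force: 25.0
time_s: 12.62
tool_pos: [0.3973, -0.2326, 0.1723]
tool_rot: [-179.7, -35.8, 55.2]
force: [1.3, -0.0, -1.2]
grip_width: 0.0299
grasp_force: 25.0
time_s: 13.25
tool_pos: [0.4019, -0.2311, 0.1761]
tool_rot: [179.7, 9.3, 55.7]
force: [0.3, 1.1, -2.4]
grip_width: 0.0299
grasp_force: 25.0
time_s: 13.88
tool_pos: [0.4021, -0.2284, 0.1719]
tool_rot: [-179.7, 44.9, 56.2]
force: [-0.3, -0.4, -1.5]
grip_width: 0.0298
grasp_force: 25.0
{'time_s': 13.875, 'tool_pos': [0.4021, -0.2284, 0.1719], 'tool_rot': [-179.6965, 44.9162, 56.2258], 'qpos': [24.5129, 16.2762, -29.3787, 107.0547, 40.4364, 92.6947, -50.7196], 'force': [-0.2556, -0.3636, -1.4906], 'grip_width': 0.0298, 'grasp_force': 25.0}
turn [-0.     -0.0005  0.0017] shift before turn [1.395 0.018 1.458] shift after turn [1.398 0.011 1.456]
```

```bash
python3 -m creep '{"translation":[[0.3,0,0.32],[0.35,0,0.36],[0.35,0,0.36],[0.2,0.01,0.21],[0.05,0,0.06]],"turn":[[0,0,0],[0,0,0],[0,0,0],[0,0,0],[0,-0.0005,0]],"grip":[0,0,0,0,0]}'
python3 -m creep '{"translation":[[0.03,0,0.03],[0.03,0,0.03],[0,0,0]],"turn":[[0,0,0],[0,0,0],[0,0,0]],"grip":[0,0,0]}'
python3 go.py .401 -.2316 .0105 180 45 55.8
```

```text
time_s: 14.5
tool_pos: [0.3997, -0.2357, 0.0291]
tool_rot: [179.9, 45.0, 55.5]
force: [-0.4, -0.1, -1.2]
grip_width: 0.0298
grasp_force: 25.0
time_s: 14.88
tool_pos: [0.4006, -0.2346, 0.0222]
tool_rot: [179.9, 45.1, 55.7]
force: [0.3, 0.1, -2.6]
grip_width: 0.0299
grasp_force: 25.0
{'time_s': 14.875, 'tool_pos': [0.4006, -0.2346, 0.0222], 'tool_rot': [179.909, 45.0661, 55.7198], 'qpos': [22.3911, 29.3741, -26.9439, 111.4404, 46.4813, 81.8552, -63.2859], 'force': [0.3187, 0.1456, -2.6061], 'grip_width': 0.0299, 'grasp_force': 24.9996}
turn [ 0.0002  0.0004 -0.0003] shift before turn [ 0.128 -0.017  0.08 ] shift after turn [ 0.128 -0.017  0.08 ]
```

```bash
python3 -m creep '{"translation":[[0.04,0,0.04],[0.025,0,0.025],[0,0,0]],"turn":[[0,0,0],[0,0,0],[0,0,0]],"grip":[0,0,0]}'
python3 -m creep '{"translation":[[0.015,0,0.015],[0,0,0]],"turn":[[0,0,0],[0,0,0]],"grip":[0,0]}'
python3 -m creep '{"translation":[[0.015,0,0.015],[0,0,0]],"turn":[[0,0,0],[0,0,0]],"grip":[0,0]}'
```

```text
time_s: 15.25
tool_pos: [0.4, -0.2345, 0.014]
tool_rot: [-179.9, 45.1, 55.8]
force: [0.2, -0.0, -1.5]
grip_width: 0.0299
grasp_force: 25.0
time_s: 15.5
tool_pos: [0.4001, -0.2345, 0.0125]
tool_rot: [-180.0, 45.1, 55.8]
force: [-0.1, -1.2, -1.5]
grip_width: 0.0303
grasp_force: 25.0
time_s: 15.75
tool_pos: [0.4001, -0.2345, 0.0108]
tool_rot: [-180.0, 45.1, 55.8]
force: [-0.1, 0.3, -2.6]
grip_width: 0.03
grasp_force: 25.0
```

```bash
python3 -m creep '{"translation":[[0.006,0,0.006],[0,0,0],[0,0,0],[0,0,0],[0,0,0]],"turn":[[0,0,0],[0,0,0],[0,0,0],[0,0,0],[0,0,0]],"grip":[0,0.6,0.9,1,1]}'
python3 -m creep '{"translation":[[0,0,-0.3],[0,0,-0.5],[0,0,-0.6],[0,0,-0.6],[0,0,-0.3]],"turn":[[0,0,0],[0,0,0],[0,0,0],[0,0.05,0],[0,0.05,0]],"grip":[1,1,1,1,1]}'
python3 -m creep '{"translation":[[0,0,0],[0,0,0],[0,0,0],[0,0,0]],"turn":[[0,0.05,0],[0,0.05,0],[0,0.05,0],[0,0,0]],"grip":[1,1,1,1]}'
python3 go.py .403 -.230 .10 180 0 55.8
python3 - <<'E'
from h import *
c=cam('wrist'); save(c,'wrist2.png'); np.savez('c_w2',**c)
W=cloud(c); z=W[...,2]; r=np.hypot(W[...,0]-.403,W[...,1]+.23)<.07
for h in(.036,.0255):
    q=r&(abs(z-h)<.004); print(h,q.sum(),cv2.minAreaRect(W[q][:,:2].astype(np.float32)), np.nanmedian(z[q]))
E
```

```text
time_s: 16.38
tool_pos: [0.4002, -0.2346, 0.0103]
tool_rot: [180.0, 45.1, 55.8]
force: [-0.0, 0.2, 0.3]
grip_width: 0.062
grasp_force: 0.0
time_s: 17.0
tool_pos: [0.4743, -0.1261, 0.1441]
tool_rot: [179.9, 26.7, 56.0]
force: [-0.8, -0.7, 0.4]
grip_width: 0.0872
grasp_force: 0.0
time_s: 17.5
tool_pos: [0.47, -0.1329, 0.143]
tool_rot: [179.9, 0.2, 55.3]
force: [0.1, 0.4, -0.7]
grip_width: 0.0873
grasp_force: 0.0
{'time_s': 17.5, 'tool_pos': [0.47, -0.1329, 0.143], 'tool_rot': [179.9345, 0.246, 55.3465], 'qpos': [44.1751, 3.6594, -32.519, 110.3924, 2.4177, 66.575, -23.9073], 'force': [0.0629, 0.386, -0.6897], 'grip_width': 0.0873, 'grasp_force': 0.0}
turn [ 0.0004  0.0014 -0.0025] shift before turn [-1.473  0.     0.544] shift after turn [-1.475 -0.011  0.537]
0.036 665 ((0.3961036503314972, -0.24115914106369019), (0.02470576763153076, 0.029476232826709747), 55.99565124511719) 0.035936370477055626
0.0255 169 ((0.40082991123199463, -0.2262430191040039), (0.07767176628112793, 0.028800372034311295), 44.68872833251953) 0.024958156333459228
```

View pics/wrist2.png

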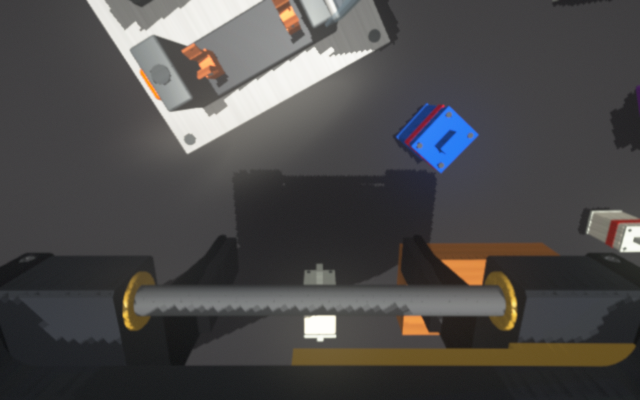

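Run:
```python
from h import *
c=dict(np.load('c_w2.npz')); W=cloud(c)
f=c['frame'].astype(int); m=(f.min(-1)>90); m[:, :280]=0; m[:,360:]=0; m[:255]=0; m[345:]=0
rows=[(v,m[v].sum(), W[v,320].round(3).tolist()) for v in list(range(258,282,2))+list(range(326,346,2))]
for r in rows: print(*r)
for v in(270,337): print(ray(c,320,v,.036).round(4))
for v in(264,341): print('blade',ray(c,320,v,.0255).round(4))
for u in(304,336): print('sides at row 325',ray(c,u,325,.036).round(4), m[325].nonzero()[0][[0,-1]])
```

```text
258 0 [0.427, -0.198, 0.0]
260 0 [0.426, -0.199, 0.002]
262 0 [0.424, -0.202, -0.001]
264 5 [0.426, -0.198, 0.012]
266 5 [0.427, -0.198, 0.016]
268 6 [0.427, -0.198, 0.02]
270 16 [0.426, -0.198, 0.023]
272 24 [0.426, -0.199, 0.024]
274 30 [0.425, -0.2, 0.026]
276 30 [0.423, -0.203, 0.024]
278 31 [0.422, -0.204, 0.026]
280 31 [0.421, -0.206, 0.025]
326 34 [0.396, -0.242, 0.035]
328 34 [0.395, -0.243, 0.036]
330 34 [0.394, -0.245, 0.035]
332 34 [0.393, -0.246, 0.037]
334 34 [0.391, -0.249, 0.035]
336 34 [0.39, -0.251, 0.035]
338 32 [0.384, -0.259, 0.026]
340 9 [0.382, -0.262, 0.026]
342 5 [0.368, -0.282, -0.001]
344 0 [0.368, -0.283, 0.001]
[ 0.4306 -0.192   0.036 ]
[ 0.3895 -0.2515  0.036 ]
blade [ 0.4307 -0.1919  0.0255]
blade [ 0.3817 -0.2628  0.0255]
sides at row 325 [ 0.3848 -0.2316  0.036 ] [303 336]
sides at row 325 [ 0.4097 -0.2489  0.036 ] [303 336]
```

```bash
python3 -m creep '{"translation":[[-0.3,0,0.05],[-0.4,0,0.1],[-0.4,0,0.1],[-0.3,0,0.15],[-0.06,0,0.1]],"turn":[[0,0.0014,-0.0025],[0,0,0],[0,0,0],[0,0,0],[0,0,0]],"grip":[1,1,1,1,1]}' >/dev/null
python3 -m creep '{"translation":[[0,0,0],[0,0,0]],"turn":[[0,0,0],[0,0,0]],"grip":[1,1]}' >/dev/null
python3 go.py .404 -.230 .008 180 0 55.8
```

```text
{'time_s': 18.425, 'tool_pos': [0.4081, -0.2246, 0.1026], 'tool_rot': [179.9855, -0.174, 56.4173], 'qpos': [51.6304, 2.863, -26.3754, 115.9861, 1.2542, 61.4148, -8.8985], 'force': [0.1291, -0.7273, 0.7312], 'grip_width': 0.0871, 'grasp_force': 0.0}
turn [ 0.0001 -0.001   0.0034] shift before turn [-0.089 -0.006  1.182] shift after turn [-0.085 -0.005  1.183]
```

```bash
python3 -m creep '{"translation":[[-0.05,0,0.25],[-0.03,0,0.35],[0,0,0.35],[0,0,0.15],[0,0,0]],"turn":[[0,0,0.003],[0,-0.001,0],[0,0,0],[0,0,0],[0,0,0]],"grip":[1,1,1,1,1]}' >/dev/null
python3 go.py .404 -.230 .008 180 0 55.8
```

```text
{'time_s': 19.05, 'tool_pos': [0.4036, -0.2306, 0.0142], 'tool_rot': [-179.9499, 0.0074, 55.7675], 'qpos': [50.7968, 10.2468, -25.7781, 120.3622, 5.7465, 50.5846, -12.5147], 'force': [-0.7212, 0.22, 0.5529], 'grip_width': 0.0868, 'grasp_force': 0.0}
turn [-0.0003  0.     -0.0002] shift before turn [0.01  0.    0.077] shift after turn [0.01  0.    0.077]
```

```bash
python3 -m creep '{"translation":[[0.01,0,0.06],[0,0,0.01],[0,0,0],[0,0,0],[0,0,0]],"turn":[[0,0,0],[0,0,0],[0,0,0],[0,0,0],[0,0,0]],"grip":[1,0.5,0,0,0]}' 30
python3 -m creep '{"translation":[[0,0,0],[0,0,0],[0,0,0],[0,0,0],[0,0,0]],"turn":[[0,0,0],[0,0,0],[0,0,0],[0,0,0],[0,0,0]],"grip":[0,0,0,0,0]}' 30
python3 -m creep '{"translation":[[0,0,-0.2],[0,0,-0.4],[0,0,-0.6],[0,0,-0.6],[0,0,-0.4]],"turn":[[0,0,0],[0,0,0],[0,0,0],[0,0,0.05],[0,0,0.05]],"grip":[0,0,0,0,0]}' 30
python3 go.py .495 -.0076 .2 180 0 -7.75
```

```text
time_s: 19.68
tool_pos: [0.4039, -0.2307, 0.0089]
tool_rot: [180.0, 0.0, 55.7]
force: [1.2, -1.0, 0.2]
grip_width: 0.0552
grasp_force: 0.0
time_s: 20.3
tool_pos: [0.4037, -0.2306, 0.0087]
tool_rot: [-180.0, 0.0, 55.7]
force: [-1.7, -0.0, 0.6]
grip_width: 0.0301
grasp_force: 30.0
time_s: 20.92
tool_pos: [0.4046, -0.2307, 0.1882]
tool_rot: [179.8, -0.0, 37.4]
force: [0.3, -1.5, -2.2]
grip_width: 0.0299
grasp_force: 30.0
{'time_s': 20.925, 'tool_pos': [0.4046, -0.2307, 0.1882], 'tool_rot': [179.7849, -0.0354, 37.4396], 'qpos': [52.8498, -2.2693, -25.6543, 110.2502, -0.972, 71.5885, -25.0439], 'force': [0.3427, -1.5087, -2.2408], 'grip_width': 0.0299, 'grasp_force': 29.9941}
turn [ 0.0011 -0.0007  0.2511] shift before turn [ 2.593 -1.527 -0.152] shift after turn [ 0.744 -2.916 -0.148]
```

```bash
python3 -m creep '{"translation":[[0,0,0],[0,0,0],[0,0,0],[0,0,0],[0,0,0]],"turn":[[0,0,0.05],[0,0,0.05],[0,0,0.05],[0,0,0.05],[0.0011,0,0.05]],"grip":[0,0,0,0,0]}'
python3 - <<'E'
from h import *
a=np.radians(-7.75); Rz=np.array([[np.cos(a),-np.sin(a)],[np.sin(a),np.cos(a)]]); C=np.array([.5066,.0776])
c=dict(np.load('c_w2.npz')); W=cloud(c); L=W.copy(); L[...,:2]=(W[...,:2]-C)@Rz
for n,x0,x1,y0,y1,z0,z1 in(('tower',-.08,-.03,-.12,-.05,.07,.08),('floor slab',-.04,.04,-.12,-.05,.012,.022)):
    q=(L[...,0]>x0)&(L[...,0]<x1)&(L[...,1]>y0)&(L[...,1]<y1)&(L[...,2]>z0)&(L[...,2]<z1)
    P=L[q]; print(n,q.sum(),np.median(P,0).round(4),cv2.minAreaRect(P[:,:2].astype(np.float32)))
f=c['frame'].astype(int); cop=(f[...,0]>150)&(f[...,0]>f[...,1]*1.4)&(L[...,2]>.035)&(L[...,2]<.07)&(abs(L[...,1]+.086)<.03)
P=L[cop]; 
for s in(-1,1):
    q=P[P[:,0]*s>0]; 
    if len(q): print('jaw',s,len(q),np.percentile(q,[5,50,95],axis=0).round(4).tolist())
E
```

```text
time_s: 21.55
tool_pos: [0.4038, -0.2302, 0.1856]
tool_rot: [-179.8, -0.0, -7.6]
force: [-0.0, 0.3, -1.8]
grip_width: 0.0296
grasp_force: 30.0
tower 2408 [-0.0545 -0.0859  0.0751] ((-0.057184115052223206, -0.08601118624210358), (0.023747090250253677, 0.04455798119306564), 1.7751944065093994)
floor slab 5372 [-0.0012 -0.087   0.0172] ((-4.718080163002014e-05, -0.08544950187206268), (0.08018380403518677, 0.0442270003259182), 0.4816734790802002)
jaw -1 440 [[-0.0694, -0.0954, 0.0357], [-0.0373, -0.0825, 0.0554], [-0.0314, -0.0763, 0.0686]]
jaw 1 240 [[0.0284, -0.0949, 0.0357], [0.0324, -0.0901, 0.053], [0.037, -0.0782, 0.0579]]
```

```bash
python3 -m creep '{"translation":[[0.15,-0.5,0],[0.15,-0.6,0],[0.15,-0.6,0],[0.15,-0.6,0],[0.1,-0.55,0]],"turn":[[0,0,0],[0,0,0],[0,0,0],[0,0,0],[0,0,0]],"grip":[0,0,0,0,0]}'>/dev/null
python3 -m creep '{"translation":[[0,0,0],[0,0,0]],"turn":[[0,0,0],[0,0,0]],"grip":[0,0]}'>/dev/null
python3 go.py .4945 -.0076 .1 180 0 -7.6
```

```text
{'time_s': 22.425, 'tool_pos': [0.4881, -0.0121, 0.1858], 'tool_rot': [-179.8788, 0.0218, -7.2865], 'qpos': [39.626, 1.805, -41.5363, 107.1015, 1.1318, 71.5527, -99.541], 'force': [0.8217, -0.1577, -2.4825], 'grip_width': 0.0296, 'grasp_force': 29.9997}
turn [-0.0007  0.0001  0.0017] shift before turn [ 0.073 -0.063  1.072] shift after turn [ 0.072 -0.066  1.072]
```

```bash
python3 -m creep '{"translation":[[0.04,-0.03,0.2],[0.03,-0.035,0.3],[0,0,0.3],[0,0,0.27],[0,0,0]],"turn":[[-0.0007,0,0.0017],[0,0,0],[0,0,0],[0,0,0],[0,0,0]],"grip":[0,0,0,0,0]}'>/dev/null
python3 -m creep '{"translation":[[0,0,0],[0,0,0]],"turn":[[0,0,0],[0,0,0]],"grip":[0,0]}'>/dev/null
python3 go.py .4945 -.0076 .0338 180 0 -7.6
```

```text
{'time_s': 23.3, 'tool_pos': [0.4953, -0.0072, 0.1007], 'tool_rot': [-179.9582, -0.0762, -7.6279], 'qpos': [37.4807, 8.4498, -42.0825, 111.9713, 6.3872, 61.8022, -104.9383], 'force': [0.4377, -0.3649, -1.4208], 'grip_width': 0.0299, 'grasp_force': 29.9998}
turn [-0.0002 -0.0004 -0.0002] shift before turn [-0.01   0.007  0.836] shift after turn [-0.009  0.006  0.836]
```

```bash
python3 -m creep '{"translation":[[-0.009,0.005,0.15],[0,0,0.15],[0,0,0.1],[0,0,0.1],[0,0,0]],"turn":[[0,0,0],[0,0,0],[0,0,0],[0,0,0],[0,0,0]],"grip":[0,0,0,0,0]}'
python3 -m creep '{"translation":[[0,0,0.05],[0,0,0.05],[0,0,0]],"turn":[[0,0,0],[0,0,0],[0,0,0]],"grip":[0,0,0]}'
python3 -m creep '{"translation":[[0,0,0.05],[0,0,0.05],[0,0,0]],"turn":[[0,0,0],[0,0,0],[0,0,0]],"grip":[0,0,0]}'
```

```text
time_s: 23.92
tool_pos: [0.4931, -0.0071, 0.059]
tool_rot: [-179.9, 0.1, -7.6]
force: [-0.1, -0.4, -1.4]
grip_width: 0.0298
grasp_force: 30.0
time_s: 24.3
tool_pos: [0.4935, -0.0072, 0.0515]
tool_rot: [-180.0, 0.1, -7.6]
force: [-0.4, 0.1, -0.6]
grip_width: 0.0301
grasp_force: 30.0
time_s: 24.68
tool_pos: [0.4934, -0.0072, 0.0434]
tool_rot: [-179.9, 0.1, -7.6]
force: [1.1, -0.2, -1.5]
grip_width: 0.0295
grasp_force: 30.0
```

```bash
python3 -m creep '{"translation":[[0,0,0.04],[0,0,0.03],[0,0,0]],"turn":[[0,0,0],[0,0,0],[0,0,0]],"grip":[0,0,0]}'
python3 -m creep '{"translation":[[0,0,0.025],[0,0,0]],"turn":[[0,0,0],[0,0,0]],"grip":[0,0]}'
python3 -m creep '{"translation":[[0,0,0.015],[0,0,0]],"turn":[[0,0,0],[0,0,0]],"grip":[0,0]}'
```

```text
time_s: 25.05
tool_pos: [0.4935, -0.0072, 0.038]
tool_rot: [-179.9, 0.1, -7.6]
force: [0.4, 0.1, -2.0]
grip_width: 0.03
grasp_force: 30.0
time_s: 25.3
tool_pos: [0.4936, -0.0072, 0.0361]
tool_rot: [-179.9, 0.0, -7.6]
force: [0.1, 0.2, -1.9]
grip_width: 0.0297
grasp_force: 30.0
time_s: 25.55
tool_pos: [0.4937, -0.0072, 0.035]
tool_rot: [-180.0, 0.0, -7.6]
force: [1.1, -0.7, -1.4]
grip_width: 0.0298
grasp_force: 30.0
```

```bash
python3 -m creep '{"translation":[[0,0,0.015],[0,0,0]],"turn":[[0,0,0],[0,0,0]],"grip":[0,0]}'
python3 -m creep '{"translation":[[0,0,0.012],[0,0,0]],"turn":[[0,0,0],[0,0,0]],"grip":[0,0]}'
```

```text
time_s: 25.8
tool_pos: [0.4937, -0.0072, 0.0338]
tool_rot: [-179.9, 0.0, -7.6]
force: [0.0, -0.4, -2.2]
grip_width: 0.0299
grasp_force: 30.0
time_s: 26.05
tool_pos: [0.4938, -0.0072, 0.0336]
tool_rot: [-180.0, 0.0, -7.6]
force: [-3.1, 0.3, 6.6]
grip_width: 0.0297
grasp_force: 30.0
```

```bash
python3 -m creep '{"translation":[[0,0,0],[0,0,0],[0,0,0],[0,0,0]],"turn":[[0,0,0],[0,0,0],[0,0,0],[0,0,0]],"grip":[0.6,0.6,0.6,0.6]}'
python3 -m creep '{"translation":[[0,0,-0.1],[0,0,-0.3],[0,0,-0.5],[0,0,-0.6],[0,0,-0.6]],"turn":[[0,0,0],[0,0,0],[0,0,0],[0,0,0],[0,0,0]],"grip":[0.6,0.6,0.6,0.6,0.6]}'
python3 -m creep '{"translation":[[0,0,-0.5],[0,0,-0.3],[0,0,0]],"turn":[[0,0,0],[0,0,0],[0,0,0]],"grip":[0.3,0,0]}'
python3 - <<'E'
from h import *
a=np.radians(-7.6); Rz=np.array([[np.cos(a),-np.sin(a)],[np.sin(a),np.cos(a)]]); C=np.array([.4947,-.0076])
for n in('scene','side'):
    c=cam(n); W=cloud(c); L=W.copy(); L[...,:2]=(W[...,:2]-C)@Rz; f=c['frame'].astype(int)
    q=(abs(L[...,0])<.04)&(abs(L[...,1])<.03)&(abs(L[...,2]-.061)<.006)
    print(n,q.sum(),np.nanmedian(L[q],0).round(4) if q.any() else '', cv2.minAreaRect(L[q][:,:2].astype(np.float32)) if q.sum()>5 else '')
    o=(f[...,0]>200)&(f[...,1]>110)&(f[...,1]<190)&(f[...,2]<80)&(abs(L[...,1])<.04)&(L[...,2]>.12)&(abs(L[...,0])<.16)
    print('lip',o.sum(),np.median(L[o],0).round(4) if o.any() else '')
    if n=='side': save(c,'side2.png',(230,110,430,260),4)
E
python3 go.py .67 .08 .25 180 0 -7.6
```

```text
time_s: 26.55
tool_pos: [0.4937, -0.0072, 0.0328]
tool_rot: [-179.9, 0.0, -7.6]
force: [0.8, -1.1, -0.4]
grip_width: 0.0513
grasp_force: 0.0
time_s: 27.18
tool_pos: [0.4937, -0.0071, 0.2029]
tool_rot: [-180.0, -0.0, -7.6]
force: [0.5, 0.1, 0.4]
grip_width: 0.0524
grasp_force: 0.0
time_s: 27.55
tool_pos: [0.495, -0.0072, 0.2672]
tool_rot: [-180.0, -0.2, -7.6]
force: [0.1, -0.0, -1.1]
grip_width: 0.0299
grasp_force: 0.0
scene 193 [-0.0007 -0.0022  0.0627] ((-0.0024448856711387634, -0.00033097900450229645), (0.03191302344202995, 0.0721200630068779), 88.94438934326172)
lip 10 [0.1073 0.0015 0.215 ]
side 62 [-0.0016 -0.007   0.0594] ((0.0020990222692489624, -0.0032526440918445587), (0.03031759522855282, 0.055801209062337875), 89.19365692138672)
lip 12 [0.1088 0.0013 0.2108]
{'time_s': 27.65, 'tool_pos': [0.4935, -0.0073, 0.2644], 'tool_rot': [-179.9618, 0.0483, -7.5877], 'qpos': [40.4794, -0.3853, -42.0112, 99.7327, -0.3074, 80.5954, -99.0685], 'force': [-0.5578, -0.4297, 0.0684], 'grip_width': 0.0222, 'grasp_force': 0.0}
turn [-0.0002  0.0003  0.0001] shift before turn [ 2.043 -1.373  0.18 ] shift after turn [ 2.043 -1.374  0.18 ]
```

View pics/side2.png

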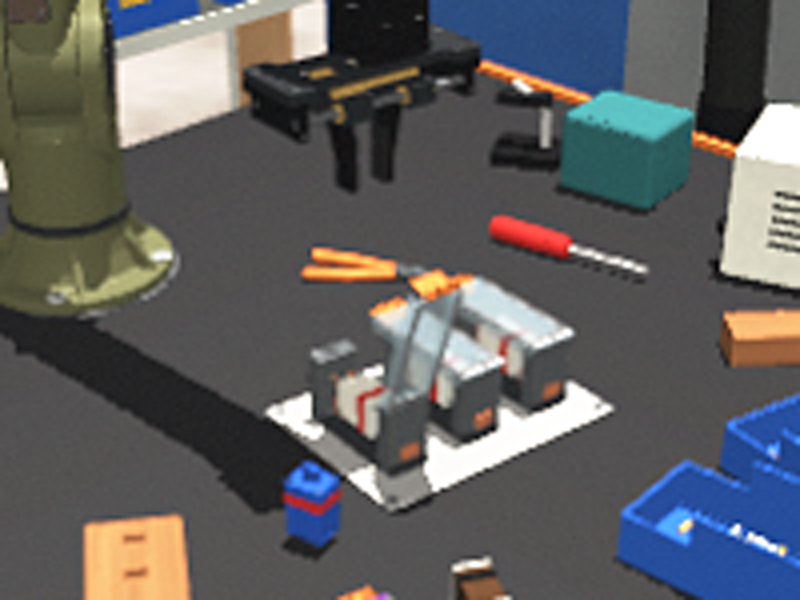

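The side view shows the white fuse lying flat in the jaws, at crop position (365,400), with the cover leaning back and its lip at (440,285). Next I go behind the cover and sweep it over.

```bash
python3 -m creep '{"translation":[[0.4,0,0],[0.55,0,0],[0.55,0,0],[0.5,0,0],[0.02,0,0.14]],"turn":[[0,0,0],[0,0,0],[0,0,0],[0,0,0],[0,0,0]],"grip":[0,0,0,0,0]}'
python3 -m creep '{"translation":[[0,0,0.25],[0,0,0.25],[0,0,0.2],[0,0,0]],"turn":[[0,0,0],[0,0,0],[0,0,0],[0,0,0]],"grip":[0,0,0,0]}'
python3 go.py .6533 -.0288 .197 180 0 -7.6
```

```text
time_s: 28.28
tool_pos: [0.6552, -0.0291, 0.2505]
tool_rot: [-179.8, 0.2, -7.6]
force: [-1.0, -0.5, -0.6]
grip_width: 0.0002
grasp_force: 0.0
time_s: 28.78
tool_pos: [0.6526, -0.0291, 0.1959]
tool_rot: [-180.0, 0.2, -7.6]
force: [0.5, 0.0, 1.2]
grip_width: 0.0005
grasp_force: 0.0
{'time_s': 28.775, 'tool_pos': [0.6526, -0.0291, 0.1959], 'tool_rot': [-179.9994, 0.1788, -7.6013], 'qpos': [31.287, 24.8277, -41.5857, 83.3916, 16.4939, 78.1915, -108.679], 'force': [0.4566, 0.0035, 1.2155], 'grip_width': 0.0005, 'grasp_force': 0.0}
turn [-0.     0.001 -0.   ] shift before turn [ 0.009 -0.005 -0.013] shift after turn [ 0.009 -0.005 -0.013]
```

```bash
python3 -m creep '{"translation":[[-0.25,0,0],[-0.25,0,0],[-0.2,0,0],[-0.2,0,0],[-0.2,0,0]],"turn":[[0,0.001,0],[0,0,0],[0,0,0],[0,0,0],[0,0,0]],"grip":[0,0,0,0,0]}'
python3 -m creep '{"translation":[[-0.26,0,0.03],[-0.26,0,0.06],[-0.22,0,0.11],[-0.22,0,0.15],[0,0,0]],"turn":[[0,0,0],[0,0,0],[0,0,0],[0,0,0],[0,0,0]],"grip":[0,0,0,0,0]}'
python3 -m creep '{"translation":[[-0.18,0,0.19],[-0.16,0,0.21],[-0.08,0,0.18],[-0.07,0,0.12],[0,0,0]],"turn":[[0,0,0],[0,0,0],[0,0,0],[0,0,0],[0,0,0]],"grip":[0,0,0,0,0]}'
python3 - <<'E'
from h import *
a=np.radians(-7.6); Rz=np.array([[np.cos(a),-np.sin(a)],[np.sin(a),np.cos(a)]]); C=np.array([.4947,-.0076])
t=env.get_obs()['tool_pos']; print('tcp in pole',(np.array(t[:2])-C)@Rz,t[2])
for n in('scene','side'):
    c=cam(n); W=cloud(c); L=W.copy(); L[...,:2]=(W[...,:2]-C)@Rz; f=c['frame'].astype(int)
    o=(f[...,0]>190)&(f[...,1]>90)&(f[...,1]<190)&(f[...,2]<90)&(abs(L[...,1])<.035)&(L[...,2]>.075)&(abs(L[...,0])<.16)
    print('lip',n,o.sum(),np.median(L[o],0).round(4) if o.any() else '')
E
```

```text
time_s: 29.4
tool_pos: [0.567, -0.017, 0.1987]
tool_rot: [-180.0, -0.3, -7.6]
force: [0.8, -0.1, -0.3]
grip_width: 0.0004
grasp_force: 0.3
time_s: 30.02
tool_pos: [0.4899, -0.0069, 0.1694]
tool_rot: [179.9, -0.2, -7.6]
force: [-0.1, -0.0, -0.3]
grip_width: 0.0007
grasp_force: 0.0
time_s: 30.65
tool_pos: [0.4517, -0.0016, 0.1127]
tool_rot: [-179.9, -0.1, -7.6]
force: [0.3, 0.1, -0.1]
grip_width: 0.0006
grasp_force: 0.0
tcp in pole [-0.04344023  0.00023799] 0.11265744671827324
lip scene 7 [-0.0779  0.0081  0.1157]
lip side 12 [-0.0773 -0.0025  0.108 ]
```

```bash
python3 -m creep '{"translation":[[0,0,-0.12],[-0.17,0,0],[-0.17,0,0],[0,0,0.1],[0,0,0.1]],"turn":[[0,0,0],[0,0,0],[0,0,0],[0,0,0],[0,0,0]],"grip":[0,0,0,0,0]}' | grep -E "tool_pos|force:"
python3 -m creep '{"translation":[[0,0,0.08],[0,0,0.05],[0,0,0.03],[0,0,0]],"turn":[[0,0,0],[0,0,0],[0,0,0],[0,0,0]],"grip":[0,0,0,0]}' | grep -E "tool_pos|force:"
python3 -m creep '{"translation":[[0,0,0.03],[0,0,0]],"turn":[[0,0,0],[0,0,0]],"grip":[0,0]}' | grep -E "tool_pos|force:"
```

```text
tool_pos: [0.4259, 0.0017, 0.1067]
force: [0.6, -0.0, -0.8]
grasp_force: 0.0
tool_pos: [0.425, 0.002, 0.0936]
force: [0.0, -0.1, 0.6]
grasp_force: 0.0
tool_pos: [0.425, 0.0019, 0.0914]
force: [-0.5, 0.3, 0.3]
grasp_force: 0.0
```

```bash
for i in 1; do
python3 -m creep '{"translation":[[0,0,0.03],[0,0,0]],"turn":[[0,0,0],[0,0,0]],"grip":[0,0]}'
python3 -m creep '{"translation":[[0,0,0.03],[0,0,0]],"turn":[[0,0,0],[0,0,0]],"grip":[0,0]}'
python3 -m creep '{"translation":[[0,0,0.03],[0,0,0]],"turn":[[0,0,0],[0,0,0]],"grip":[0,0]}'
python3 -m creep '{"translation":[[0,0,0.025],[0,0,0]],"turn":[[0,0,0],[0,0,0]],"grip":[0,0]}'
done | grep -E "tool_pos|force:"
```

```text
tool_pos: [0.4252, 0.0019, 0.0898]
force: [-2.7, 0.4, 6.9]
grasp_force: 3.6
tool_pos: [0.425, 0.0019, 0.0871]
force: [-1.5, 0.5, 4.9]
grasp_force: 2.8
tool_pos: [0.4251, 0.0019, 0.0842]
force: [0.2, 0.2, -0.8]
grasp_force: 0.0
tool_pos: [0.4251, 0.0019, 0.082]
force: [-0.2, 0.6, 0.2]
grasp_force: 0.0
```

Same signature as before. I finish the press, withdraw, and check everything.

```bash
python3 -m creep '{"translation":[[0,0,0.018],[0,0,0]],"turn":[[0,0,0],[0,0,0]],"grip":[0,0]}' | grep -E "tool_pos|force:"
python3 -m creep '{"translation":[[0,0,0.012],[0,0,0]],"turn":[[0,0,0],[0,0,0]],"grip":[0,0]}' | grep -E "tool_pos|force:"
python3 -m creep '{"translation":[[0,0,-0.3],[0,0,-0.5],[0,0.4,-0.5],[0,0.6,-0.5],[0,0.6,0]],"turn":[[0,0,0],[0,0,0],[0,0,0],[0,0,0],[0,0,0]],"grip":[0,0,0,0,0]}' | grep tool_pos
python3 -m creep '{"translation":[[0.2,0.6,0],[0.2,0.3,0],[0,0,0],[0,0,0]],"turn":[[0,0,0],[0,0,0],[0,0,0],[0,0,0]],"grip":[0,0,0,0]}' | grep tool_pos
python3 - <<'E'
from h import *
a=np.radians(-7.6); Rz=np.array([[np.cos(a),-np.sin(a)],[np.sin(a),np.cos(a)]]); C=np.array([.4947,-.0076])
for n in('side','scene'):
    c=cam(n); P=cloud(c).reshape(-1,3); L=np.c_[(P[:,:2]-C)@Rz,P[:,2]]
    if n=='scene': save(c,'fin.png',(260,110,420,240),4.5)
    for y in(0,.086,.172):
        r=[]
        for x in(-.065,-.02,.02,.05):
            q=(abs(L[:,0]-x)<.012)&(abs(L[:,1]-y)<.017)&(L[:,2]>.065)&(L[:,2]<.16); r.append((int(q.sum()),float(np.nanmedian(L[q,2]).round(4)) if q.any() else 0))
        print(n,y,r)
print(env.get_obs()['force'])
E
```

```text
tool_pos: [0.425, 0.0019, 0.0806]
force: [-0.8, -0.2, 0.1]
grasp_force: 0.0
tool_pos: [0.4252, 0.0019, 0.0804]
force: [-2.6, -0.1, 5.8]
grasp_force: 3.0
tool_pos: [0.4097, -0.1271, 0.2273]
tool_pos: [0.4299, -0.1996, 0.2235]
side 0 [(32, 0.0782), (30, 0.0781), (32, 0.0789), (39, 0.0787)]
side 0.086 [(27, 0.0785), (26, 0.078), (27, 0.0783), (38, 0.078)]
side 0.172 [(21, 0.0783), (28, 0.079), (32, 0.0787), (39, 0.0773)]
scene 0 [(76, 0.0819), (78, 0.0821), (88, 0.082), (105, 0.0817)]
scene 0.086 [(71, 0.0823), (72, 0.0817), (75, 0.0824), (96, 0.0812)]
scene 0.172 [(68, 0.0826), (70, 0.0818), (72, 0.0826), (86, 0.0815)]
[ 0.28024519 -0.12217058  0.02042565]
```

View pics/fin.png

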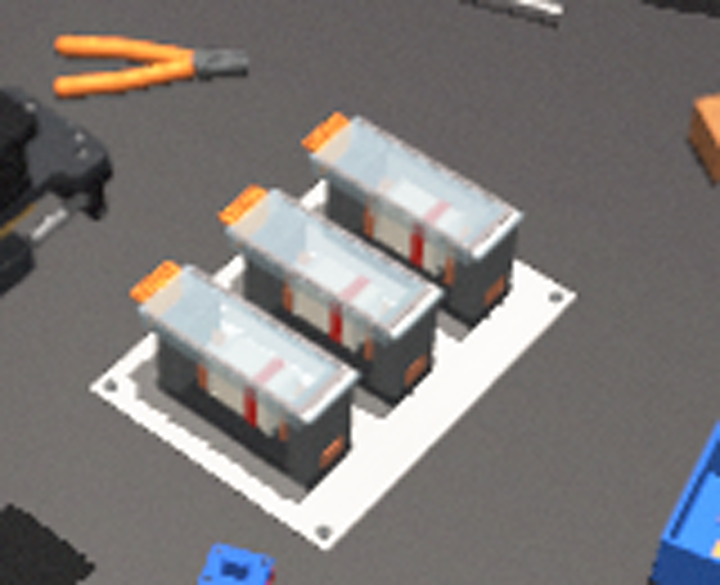

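The final view shows all three covers shut, with lips at (155,280), (243,205) and (325,132), and the fuse inside each pole. The robot is clear of everything.

```bash
python3 -c "
from cell import env
print(env.sign_off())"
```

```text
the job is handed in; nothing more can be done
None
```

The spare fuse is seated flat in the empty pole's jaws and all three covers read level and shut in both camera views; the highest press force I read was about 8 N, and I handed the job in at roughly 33 s (no verdict was returned).

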